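# Unfold the vise crank and clamp the tube

## Robot

A 6-joint arm with a two-finger parallel gripper is mounted at the origin on the work surface. World frame = base frame: x ahead of the robot, y to its left, z up, the work surface at z = 0. Lengths are in m, angles in rad, forces in N, time in s.
With the tool pointing down it reaches from about 0.275 to 0.875 m from the base axis. Payload 12.5 kg.
Tool frame: the origin (TCP) lies at the very end of the fingers, on their centre line; the grasp point (between the pads) lies 19 mm behind it; x points along the fingers, y is the direction in which the jaws open and shut, and the axes are right-handed (so a half turn about x gives the same grasp; the last joint's range is limited). The gripper opens to 85 mm and grips with 20 to 120 N. Pads are 22 mm wide; open, the fingers measure 114 mm over their backs; the gripper's body (76 mm by 85 mm) begins 54 mm behind the grasp point. The pads swing forward as they close: fully open they stand 13 mm farther back than shut.
Start: joints at [1.019, 0.351, 1.652, -0, 1.139, -0.085], TCP at [0.247, 0.491, 0.231] pointing down, gripper open.
Joint ranges: [-2.75, 2.75], [-0.79, 2.1], [0.01, 2.65], [-1.57, 4.71], [0.07, 3.14], [-2.87, 2.87]. Speed limits (rad/s): [2.22, 2.22, 2.79, 3.14, 3.14, 3.14].

## Interface

Orientations are given as a 3x3 rotation matrix whose columns are the frame's x, y, z axes.
In Python, from bench import manip gives the robot as it stands. Calls block until the motion is done:
- manip.move_ptp(position, orientation): joint-space move of the TCP to a pose.
- manip.move_l(position, attitude=None, max_speed=0.15): straight line of the TCP; attitude=None keeps the orientation; max_speed is the mean speed in m/s.
- manip.move_j(angles): joint-space move.
- manip.set_gripper(opening, effort=None): opening from 0.0 (shut) to 1.0 (fully open); effort is the grip in N (None keeps the last); returns when the fingers have stopped.
- manip.dwell(seconds).
- manip.inverse_kinematics(position, orientation): joint angles nearest the present ones, or None.
- manip.grab_frame(name): name is "scene" or "top"; returns (picture, depth): 384x512x3 uint8, red, green, blue; 384x512 float32, m along the optical axis (not along the pixel's ray), 0 where there is no reading.
- manip.get_calibration(name): a dict with "camera_matrix" (3x3 intrinsics, pixels), "R" (3x3) and "t" (3): a world point X has camera coordinates R X + t. Camera axes: x right, y down, z forward; pixel columns grow to the right and rows downward; lengths in m; the calibration is good to about 2 mm. A picture is of the moment at which its call begins. get_calibration takes no time and is no camera call.
A pose or a line that the arm cannot do raises manip.Unreachable and nothing moves.
- manip.sign_off(): hands the job in, once; it reports no verdict.
Trained networks look in the newest picture that a camera, given by its name, has taken for a name from the list of things; names that differ only in an ending like _2 or _b are one class to them, and where a whole thing is asked for, a point or a joint stands for the part that bears it (a point fixed in the world has none). Each returns a list of dicts, best first, with "confidence" (0 to 1); they miss things now and then, are a little off and sometimes report something else, mostly with a low value. They report only what shows in the picture. A call takes as long as a camera call. They do not tell look-alikes from the thing itself.
- manip.look_for(camera, name): "at" ([x, y, z] in m, in world coordinates, good to about 4 mm: the middle of the surface that is visible of it).
Readings, each from a call of its own:
- manip.current_time(): time.
- manip.current_qpos(): joint angles.
- manip.current_joint_vel(): joint speeds.
- manip.current_joint_torque(): joint torques, N m.
- manip.current_ee_pos(): TCP position.
- manip.current_tcp_rot(): TCP orientation.
- manip.current_force(): force on the tool from outside, world axes, zero at the start.
- manip.current_ft_torque(): the same for the moment, N m.
- manip.current_grip_width(): opening from 0.0 (shut) to 1.0 (fully open).
Only numpy, scipy, OpenCV 4.12 (cv2) and the standard library are available. Lean on these libraries where they do the work, as an engineer would, in place of code of your own. Each camera call takes 0.05 s, during which the arm holds its last target. There are 200 camera calls.

## Task

The square tube lies loose in the tilted vise. Fold the crank's grip out until it stands straight out from the crank arm, then wind the crank clockwise until the jaw holds the tube tight and the crank will turn no further. Leave the grip folded out, do not knock the lamp over the vise, and leave the other tools lying where they are.

Things in the scene. Friction and masses are not known exactly. Their poses are not given: they have to be found in the camera images.
- vise: Grey cast-iron tilting angle vise, bolted down. Origin: centre of the underside of its 250 x 110 mm base; z up, x level, pointing from the crank side to the jaw side (away from the robot). Its screw leans 27 deg from vertical towards the robot: direction (-0.454, 0, 0.891) in this frame. Its iron ends 44 mm below crank_hub along the screw.
- crank_hub (a point): Point on the screw axis at the level of the grip's pivot, 15 mm above the flat top of hub and crank arm; about 0.22 m high. z: the screw axis, up and out of the vise; x: along the crank arm, turns with the crank; y: parallel to the pivot pin. The pivot lies 60 mm along x. Hub 22 mm in diameter, arm 16 mm wide, 13 mm thick; pivot lugs 19 mm wide, 9 mm high above the pivot.
- crank (a joint): Crank angle in rad, over several turns, growing clockwise seen from above the crank (negative about crank_hub z). Starts at 0 to 6.3. Clockwise closes the jaw, 5 mm a turn: the jaw meets the tube at 14.45 and the crank comes up solid at 14.95. It takes about 2.5 N at the grip, 5 N at the end, and stays where it is left.
- grip (a joint): Fold angle of the crank's grip in rad: 0 = folded flat over the arm, from the pivot back across the hub; 1.571 = straight out, parallel to the screw, at its stop. Starts at 0 to 0.2. It swings in the plane of crank_hub x and z, takes about 1.5 N and stays where it is left.
- grip_mid (a point): Point on the centre line of the black grip, 45 mm from its pivot. z: along the grip from pivot to free end; y: pivot axis. The grip is 25 mm in diameter from 13 mm to its end at 75 mm from the pivot; its sleeve spins freely about the grip's own axis, so it can be held while the crank goes round.
- jaw: Moving jaw of the vise, 100 mm wide. Origin: centre of its gripping face; z parallel to the screw axis, away from the tube. Driven by the crank only.
- tube: Loose steel square tube, 40 x 40 x 240 mm, 0.8 kg, lying across the vise on its bed and against the lower, fixed jaw. Origin at its centre; y along its length.
- lamp: Fixed work lamp. Origin under its 70 mm round foot beside the vise, axes parallel to the vise's. A thin post rises from the foot; from 0.48 m height an arm leads to a level light bar above the jaws, just beyond the crank: underside 0.53 m above the table, 180 mm along y, 60 mm along x, centred at x -0.073, y -0.235. Reach the crank beneath it, the tool leaning along the screw.
- square: Orange speed square lying flat, 170 mm legs, 20 mm high; a bystander. Origin near its middle.
- torch_rest: Blue bent-strap torch rest on a round steel magnet 76 mm wide, 120 mm high; a bystander. Origin under the magnet's centre.
- f_clamp: Bar clamp lying flat, 280 mm bar with a black handle; a bystander. Origin under the bar's middle.
Not all that is in view belongs to the job. What is shaped like the tube but blue is not meant.

How it is judged:
By the outcome, as a careful person would: the job done as asked, in the order asked, and still so for the second after the job is handed in, with the robot touching nothing.
It also fails if it takes over 67 s, if anything falls off the work surface, if the arm or the gripper's body presses on something with over 40 N, if the wrist force passes 120 N, or if a joint passes its speed limit or range.

## Working session

There is one attempt and no reset: what is moved stays moved. The work goes in short steps, each a Python script; the robot and the scene stay as the last script left them, time stands still between calls to the robot, and variables do not carry over. Pictures are saved under pics/ and viewed, about 8 in all and at most 12, crops included, and the job is handed in when it is done.

```bash
mkdir -p pics; ls; cat > h.py <<'E'
import numpy as np, cv2
from bench import manip
def grab(cam,fn=None,crop=None,scale=1):
    im,d=manip.grab_frame(cam)
    if fn:
        o=im[...,::-1]
        if crop: u0,v0,u1,v1=crop; o=o[v0:v1,u0:u1]
        cv2.imwrite('pics/'+fn,cv2.resize(o,None,fx=scale,fy=scale,interpolation=cv2.INTER_CUBIC))
    return im,d
def proj(cam,X):
    c=manip.get_calibration(cam);p=np.asarray(c['camera_matrix'])@(np.asarray(c['R'])@np.asarray(X)+np.asarray(c['t']));return p[:2]/p[2]
def cloud(cam,d):
    c=manip.get_calibration(cam);K=np.asarray(c['camera_matrix']);v,u=np.mgrid[:d.shape[0],:d.shape[1]]
    P=np.stack([(u-K[0,2])/K[0,0]*d,(v-K[1,2])/K[1,1]*d,d],-1)
    return (P-np.asarray(c['t']))@np.asarray(c['R'])
E
python3 - <<'E'
from h import *
for cam in ('scene','top'):
    im,d=grab(cam,cam+'0.png',scale=1.5)
    np.savez('/tmp/'+cam,im=im,d=d)
    for n in ('vise','crank','grip','jaw','tube','lamp','square','torch_rest','f_clamp'):
        for r in manip.look_for(cam,n)[:3]: print(cam,n,np.round(r['at'],3),round(r['confidence'],2),proj(cam,r['at']).round())
print(manip.current_time())
E
```

```text
pics
scene vise [0.631 0.033 0.116] 0.56 [201. 217.]
scene crank [0.582 0.023 0.212] 0.77 [203. 186.]
scene grip [0.584 0.026 0.229] 0.61 [203. 183.]
scene jaw [0.653 0.029 0.137] 0.87 [195. 219.]
scene tube [0.675 0.021 0.096] 0.78 [190. 230.]
scene tube [0.659 0.561 0.04 ] 0.71 [361. 320.]
scene tube [ 0.167 -0.219  0.033] 0.57 [215. 117.]
scene lamp [0.684 0.097 0.558] 0.57 [185. 130.]
scene lamp [0.478 0.334 0.013] 0.26 [309. 237.]
scene square [ 0.537 -0.272  0.012] 0.84 [149. 178.]
scene torch_rest [ 0.683 -0.228  0.023] 0.75 [131. 211.]
scene f_clamp [0.479 0.332 0.013] 0.83 [308. 236.]
scene f_clamp [0.684 0.097 0.557] 0.52 [185. 130.]
top vise [0.573 0.022 0.051] 0.73 [277. 178.]
top vise [ 0.67  -0.225  0.032] 0.16 [343. 154.]
top crank [0.57  0.023 0.226] 0.64 [280. 171.]
top jaw [0.642 0.02  0.14 ] 0.66 [279. 155.]
top tube [ 0.212 -0.28   0.041] 0.78 [360. 278.]
top tube [0.637 0.552 0.043] 0.69 [135. 160.]
top tube [ 0.659 -0.009  0.1  ] 0.55 [287. 153.]
top lamp [0.661 0.061 0.558] 0.71 [273. 111.]
top square [ 0.544 -0.276  0.014] 0.6 [355. 188.]
top square [0.661 0.061 0.558] 0.24 [273. 111.]
top torch_rest [ 0.67  -0.225  0.03 ] 0.59 [342. 154.]
top f_clamp [0.469 0.332 0.017] 0.84 [194. 206.]
1.0
```

View pics/scene0.png

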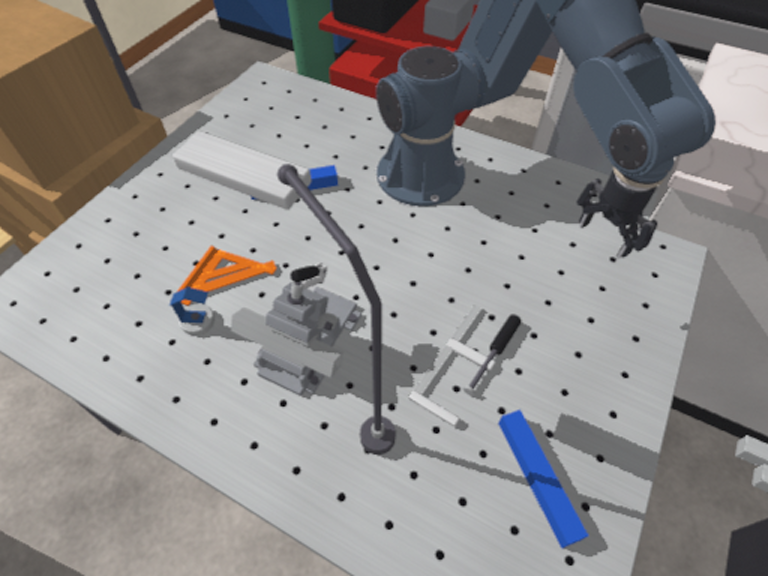

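View pics/top0.png

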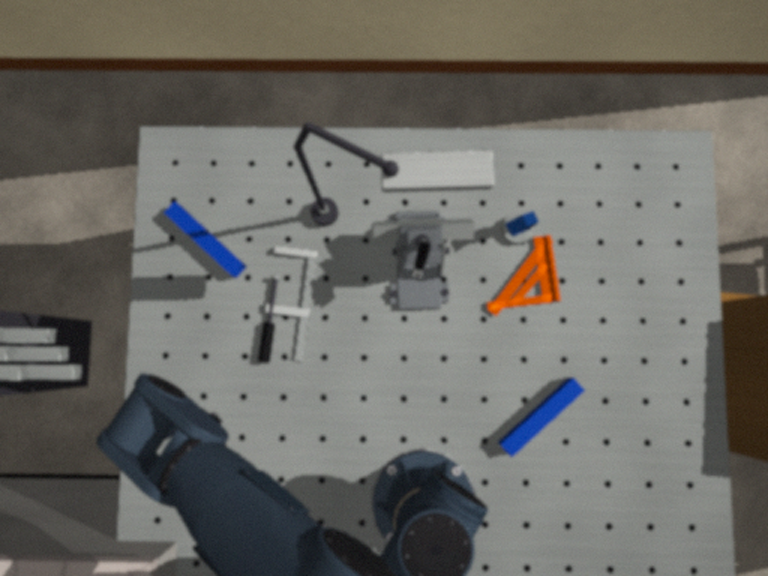

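```bash
python3 - <<'E'
from h import *
o=[]
for cam,(u0,v0,u1,v1) in (('scene',(165,150,245,210)),('top',(240,135,320,195))):
    im=np.load(f'/tmp/{cam}.npz')['im'][v0:v1,u0:u1,::-1]
    o.append(cv2.resize(im,None,fx=5,fy=5,interpolation=cv2.INTER_CUBIC))
cv2.imwrite('pics/crop1.png',np.hstack(o))
E
```

```text
(no output)
```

View pics/crop1.png

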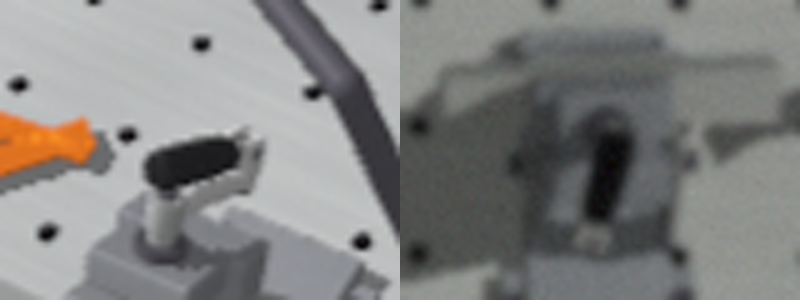

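Seen: the crank with black grip is at scene (203,183) and top (281,172). The pivot end is towards the robot, top (278,182), and the free end is at (283,162). Possible mix-ups:
- **Tube:** blue tubes at top (135,160) and (360,278) are decoys. The grey one in the vise at top (280,152) is the real one.
- **Black grip:** the f_clamp's black handle at top (177,228) looks similar, but the crop confirms the grip on the vise.
- **Lamp bar:** it is white, at top (292,113).

Next I'll fit the geometry.

```bash
cat > fit.py <<'E'
from h import *
D={c:np.load(f'/tmp/{c}.npz') for c in ('scene','top')}
C={c:cloud(c,D[c]['d']) for c in D}
def near(P,lo,hi): return ((P>lo)&(P<hi)).all(-1)
E
python3 - <<'E'
from fit import *
G={}
for c in D:
    P=C[c];im=D[c]['im'].astype(int)
    m=near(P,[.5,-.05,.19],[.66,.09,.30])&(im.max(-1)<60)
    Q=P[m];G[c]=Q
    ct=Q.mean(0);w=np.linalg.svd(Q-ct)[2][0]
    t=(Q-ct)@w
    print(c,'grip',m.sum(),ct.round(4),'axis',w.round(3),'range',t.min().round(3),t.max().round(3),'zrange',Q[:,2].min().round(3),Q[:,2].max().round(3))
P=C['top']
def rect(lo,hi,P=P):
    Q=P[near(P,lo,hi)];r=cv2.minAreaRect((Q[:,:2]*1000).astype(np.float32));print(len(Q),r,np.median(Q[:,2]).round(4), Q.min(0).round(3),Q.max(0).round(3))
rect([.3,-.3,.52],[.9,.05,.56])     # light bar
rect([.42,-.1,.008],[.75,.12,.05])  # base
rect([.42,-.1,.05],[.57,.12,.09])
for z in range(20,240,20): 
    Q=P[near(P,[.4,-.14,z/1e3],[.8,.15,z/1e3+.02])]
    if len(Q)>5: print(z,len(Q),Q.min(0).round(3),Q.max(0).round(3))
# foot
for c in D: 
    Q=C[c][near(C[c],[.55,.17,.008],[.75,.3,.05])]; print('foot',c,len(Q),Q.min(0).round(3),Q.max(0).round(3))
E
```

```text
scene grip 121 [0.581  0.0243 0.2289] axis [ 0.838 -0.287  0.464] range -0.039 0.025 zrange 0.207 0.244
top grip 138 [0.5772 0.0197 0.2291] axis [-0.989  0.119 -0.087] range -0.04 0.033 zrange 0.191 0.246
972 ((656.3140869140625, -10.663124084472656), (61.69499588012695, 120.9955062866211), 2.013028144836426) 0.5583 [ 0.624 -0.071  0.537] [0.687 0.049 0.56 ]
1048 ((583.1056518554688, 3.7003326416015625), (323.6364440917969, 200.5434112548828), 2.3440966606140137) 0.0182 [ 0.421 -0.098  0.008] [0.744 0.103 0.05 ]
29 ((559.0878295898438, 15.53988265991211), (17.95553970336914, 109.67786407470703), 0.9962072968482971) 0.068 [ 0.549 -0.039  0.052] [0.569 0.071 0.088]
20 318 [ 0.473 -0.058  0.02 ] [0.722 0.084 0.039]
40 40 [ 0.549 -0.037  0.041] [0.707 0.078 0.059]
60 105 [ 0.549 -0.108  0.06 ] [0.703 0.123 0.08 ]
80 264 [ 0.558 -0.111  0.08 ] [0.685 0.13  0.1  ]
100 379 [ 0.566 -0.11   0.1  ] [0.677 0.129 0.12 ]
120 123 [ 0.577 -0.048  0.121] [0.663 0.083 0.14 ]
140 183 [ 0.565 -0.038  0.14 ] [0.656 0.069 0.16 ]
160 199 [ 0.571 -0.026  0.16 ] [0.646 0.06  0.18 ]
180 161 [ 0.539 -0.014  0.18 ] [0.64 0.05 0.2 ]
200 56 [0.528 0.011 0.2  ] [0.611 0.04  0.22 ]
220 90 [0.551 0.003 0.22 ] [0.602 0.032 0.24 ]
foot scene 513 [0.55  0.221 0.008] [0.75  0.3   0.049]
foot top 346 [0.55  0.178 0.008] [0.748 0.298 0.049]
```

```bash
cat >> fit.py <<'E'
from scipy.optimize import least_squares
def frames(yaw,th):
    a,s=np.deg2rad(27),yaw
    R=np.array([[np.cos(s),-np.sin(s),0],[np.sin(s),np.cos(s),0],[0,0,1]])
    z=R@[-np.sin(a),0,np.cos(a)]; e=R@[-np.cos(a),0,-np.sin(a)]; n=np.cross(z,e)
    x=np.cos(th)*e+np.sin(th)*n       # th = ccw angle from 'downhill towards robot'
    return x,np.cross(z,x),z
def gripdir(x,z,f): return -np.cos(f)*x+np.sin(f)*z
def sdf(Q,p,g,l0=.013,l1=.075,r=.0125):
    t=(Q-p)@g; rr=np.linalg.norm(Q-p-np.outer(t,g),axis=1)
    a=rr-r; b=np.maximum(l0-t,t-l1)
    return np.where((a>0)&(b>0),np.hypot(a,b),np.maximum(a,b))
E
python3 - <<'E'
from fit import *
P=C['top']
Q=P[near(P,[.55,-.2,.545],[.75,.12,.57])]
hull=cv2.minAreaRect((Q[:,:2]*1000).astype(np.float32));print('bar',hull)
for c in D:
  A=C[c];Q=A[near(A,[.6,-.13,.075],[.72,.14,.125])];Q=Q[(abs(Q[:,1]-.015)>.065)]
  w=np.polyfit(Q[:,1],Q[:,0],1);print('tube yaw',c,np.rad2deg(-np.arctan(w[0])),Q.min(0),Q.max(0))
for lo,hi in ((.014,.026),(.026,.04)):
  Q=P[near(P,[.45,-.07,lo],[.745,.10,hi])];print('base',lo,len(Q),cv2.minAreaRect((Q[:,:2]*1000).astype(np.float32)))
for z in (130,145,160,175,185):
  Q=P[near(P,[.57,-.06,z/1e3],[.68,.1,z/1e3+.015])];print('ymid',z,((np.percentile(Q[:,1],2)+np.percentile(Q[:,1],98))/2).round(4))
yaw=np.deg2rad(2)
Gs=[]
for c in D:
    A=C[c];im=D[c]['im'].astype(int)
    Gs.append(A[near(A,[.5,-.05,.205],[.66,.09,.26])&(im.max(-1)<60)])
for name,Q in (('scene',Gs[0]),('top',Gs[1]),('both',np.vstack(Gs))):
  best=None
  for th in (-.3,0,.3):
    def F(p):
        x,y,z=frames(yaw,p[3]); return np.r_[sdf(Q,p[:3]+.06*x,gripdir(x,z,p[4]))/.002, (p[4]-.1)/.1]
    r=least_squares(F,[.58,.02,.22,th,.1],loss='soft_l1')
    if best is None or r.cost<best.cost: best=r
  p=best.x;x,y,z=frames(yaw,p[3]);print(name,best.cost,p.round(4),'pivot',(p[:3]+.06*x).round(4),'end',(p[:3]+.06*x+.075*gripdir(x,z,p[4])).round(4))
E
```

```text
bar ((655.1210327148438, 18.565689086914062), (61.875579833984375, 179.43797302246094), 2.2100605964660645)
tube yaw scene 2.5597279985616526 [ 0.60029275 -0.1124264   0.07538967] [0.69287246 0.12793007 0.12080155]
tube yaw top 2.0737899487740337 [ 0.60268835 -0.11139304  0.07505351] [0.69034799 0.12996464 0.11844481]
base 0.014 867 ((597.6989135742188, 16.582748413085938), (249.84591674804688, 147.69146728515625), 1.579189419746399)
base 0.026 16 ((608.8324584960938, 22.592769622802734), (206.07200622558594, 106.13272094726562), 1.7667993307113647)
ymid 130 0.0166
ymid 145 0.0174
ymid 160 0.0167
ymid 175 0.0181
ymid 185 0.0183
scene 18.46940850914252 [ 0.5906  0.0143  0.2225 -0.2536  0.1064] pivot [0.5383 0.0276 0.1962] end [0.5997 0.011  0.236 ]
top 75.24426037922177 [ 0.5895  0.017   0.2244 -0.192   0.0863] pivot [0.5367 0.0266 0.1976] end [0.5995 0.0146 0.2367]
both 105.44679046847381 [ 0.5897  0.0151  0.2241 -0.2311  0.0818] pivot [0.5372 0.027  0.1976] end [0.5998 0.0121 0.2361]
```

```bash
cat > plan.py <<'E'
from fit import frames,gripdir
from h import *
yaw=np.deg2rad(2.1); HUB=np.array([.5898,.0155,.2236]); TH0=-.225; F0=.085
X0,Y0,Z0=frames(yaw,TH0)
def tool(sgn=1,tilt=0):   # fingers along -screw, jaws along crank y
    ax=-Z0; ty=sgn*Y0; return np.column_stack([ax,ty,np.cross(ax,ty)])
def gp(f,L=.045,off=.013): # TCP for grip fold f at TH0
    return HUB+.06*X0+L*gripdir(X0,Z0,f)-off*Z0
def cp(th,c=HUB,L=.032,r=.06):
    x,y,z=frames(yaw,th); return c+r*x+L*z
E
python3 - <<'E'
from plan import *
print(manip.current_time())
for s in (1,-1):
    R=tool(s); print('sgn',s)
    for p in [gp(F0)+.12*Z0,gp(F0),gp(.8),gp(1.571)]+[cp(TH0-k*np.pi/4) for k in range(8)]:
        q=manip.inverse_kinematics(p,R); print(p.round(3),None if q is None else np.round(q,2))
E
```

```text
1.0
sgn 1
[0.526 0.017 0.316] [-0.08  0.02  1.92  0.08  0.74  1.63]
[0.581 0.019 0.209] [-0.07  0.26  1.93  0.1   0.49  1.61]
[0.556 0.021 0.228] [-0.07  0.18  1.97  0.1   0.52  1.62]
[0.523 0.026 0.226] [-0.06  0.13  2.04  0.09  0.5   1.63]
[0.523 0.026 0.226] [-0.06  0.13  2.04  0.09  0.5   1.63]
[0.545 0.065 0.238] [0.03 0.16 1.97 0.   0.54 1.79]
[0.585 0.074 0.258] [ 0.05  0.21  1.85 -0.01  0.61  1.82]
[0.619 0.048 0.275] [-0.    0.25  1.76  0.03  0.67  1.73]
[0.628 0.003 0.279] [-0.09  0.25  1.74  0.09  0.69  1.61]
[ 0.606 -0.035  0.267] [-0.18  0.23  1.8   0.16  0.66  1.48]
[ 0.566 -0.044  0.246] [-0.21  0.18  1.92  0.2   0.59  1.41]
[ 0.531 -0.019  0.229] [-0.17  0.14  2.02  0.18  0.53  1.45]
sgn -1
[0.526 0.017 0.316] [-0.08  0.02  1.92  0.08  0.74 -1.51]
[0.581 0.019 0.209] [-0.07  0.26  1.93  0.1   0.49 -1.53]
[0.556 0.021 0.228] [-0.07  0.18  1.97  0.1   0.52 -1.52]
[0.523 0.026 0.226] [-0.06  0.13  2.04  0.09  0.5  -1.51]
[0.523 0.026 0.226] [-0.06  0.13  2.04  0.09  0.5  -1.51]
[0.545 0.065 0.238] [ 0.03  0.16  1.97  0.    0.54 -1.35]
[0.585 0.074 0.258] [ 0.05  0.21  1.85 -0.01  0.61 -1.33]
[0.619 0.048 0.275] [-0.    0.25  1.76  0.03  0.67 -1.41]
[0.628 0.003 0.279] [-0.09  0.25  1.74  0.09  0.69 -1.53]
[ 0.606 -0.035  0.267] [-0.18  0.23  1.8   0.16  0.66 -1.66]
[ 0.566 -0.044  0.246] [-0.21  0.18  1.92  0.2   0.59 -1.74]
[ 0.531 -0.019  0.229] [-0.17  0.14  2.02  0.18  0.53 -1.69]
```

```bash
python3 - <<'E'
from plan import *
R=tool(-1)
manip.set_gripper(.6,20)
manip.move_ptp(gp(F0)+.12*Z0,R)
manip.move_l(gp(F0)+.035*Z0,R)
print(manip.current_time(),manip.current_force().round(2))
grab('scene','pre.png',(145,120,265,210),6)
E
```

```text
4.1417 [0.1  0.42 0.58]
```

View pics/pre.png

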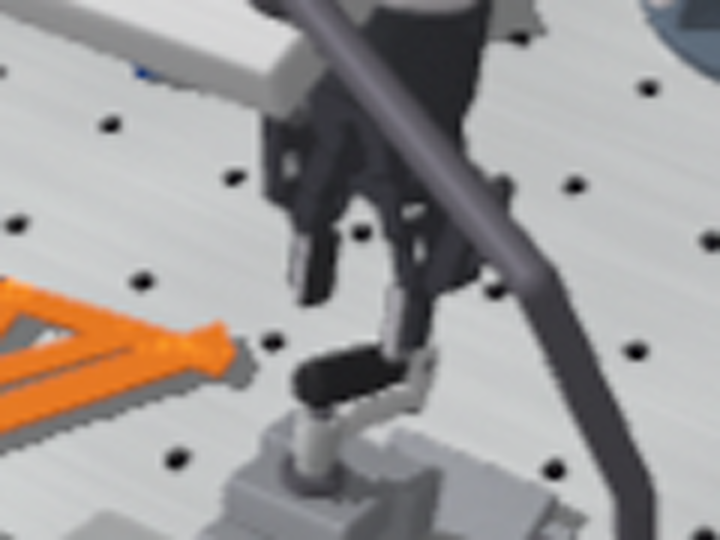

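The fingers (crop (310,290) and (400,340)) straddle the black grip at (345,380), clear of the lamp. Next: descend, close, and fold in steps.

```bash
python3 - <<'E'
from plan import *
R=tool(-1)
manip.move_l(gp(F0),R,.08)
print('down',manip.current_force().round(2))
manip.set_gripper(0,20)
print('closed',manip.current_grip_width(),manip.current_force().round(2))
for f in np.linspace(F0,1.571,13)[1:]:
    manip.move_l(gp(f),R,.06)
    print(round(f,2),manip.current_force().round(1),round(manip.current_grip_width(),3))
    if np.linalg.norm(manip.current_force())>40: break
print(manip.current_time(),manip.current_ee_pos(),gp(1.571))
im,d=grab('scene','fold.png',(145,120,265,210),6)
E
```

```text
down [-0.36  0.25  0.09]
closed 0.28431397303247413 [0.81 2.41 1.03]
0.21 [0.6 3.3 0.4] 0.282
0.33 [ 0.6  3.5 -2.5] 0.281
0.46 [-0.6  3.4 -2.6] 0.283
0.58 [-1.1  4.5 -3. ] 0.279
0.7 [-0.6  3.8 -2.1] 0.286
0.83 [ 0.2  3.6 -2.1] 0.28
0.95 [ 0.1  2.5 -0.1] 0.284
1.08 [3.5 1.7 2.5] 0.28
1.2 [2.  0.7 5.4] 0.286
1.32 [1.2 1.7 6.5] 0.279
1.45 [-1.  -0.   7.5] 0.277
1.57 [-0.8  0.6  8.9] 0.276
8.1333 [0.52315126 0.0263265  0.22631319] [0.52270563 0.02643719 0.22555532]
```

View pics/fold.png

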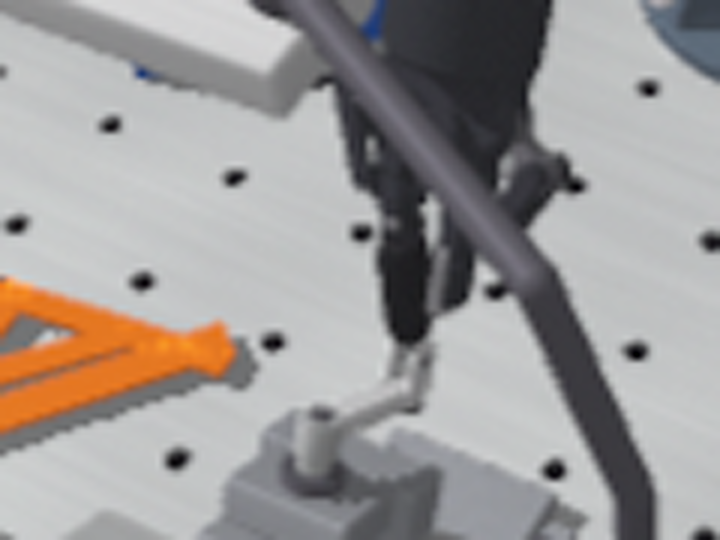

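The grip now stands out, held by the fingers at crop (410,300), and the hub top is visible at crop (322,412), which is full pixel (198.7,188.7). I'll press it against its stop and compare the hub pixel with my estimate.

```bash
python3 - <<'E'
from plan import *
R=tool(-1)
print('pred hub top',proj('scene',HUB-.015*Z0),'d/dy 5mm',proj('scene',HUB-.015*Z0+[0,.005,0]),'d/dx 5mm',proj('scene',HUB-.015*Z0+[.005,0,0]))
print('arm end', proj('scene',HUB-.015*Z0+.06*X0))
for r in (.062,.064,.066,.068):
    manip.move_l(cp(TH0,r=r),R,.03); F=manip.current_force(); print(r,F.round(1),'along x',F@X0, 'y',F@Y0,'z',F@Z0)
    if -F@X0>18: break
manip.move_l(cp(TH0),R,.03); F=manip.current_force(); print('back',F@X0,F@Y0,F@Z0,manip.current_time())
E
```

```text
pred hub top [198.26839974 188.74036152] d/dy 5mm [199.7294783  189.42037842] d/dx 5mm [197.29050133 189.99332978]
arm end [212.4189432 182.8456334]
0.062 [0.5 0.8 8.5] along x -4.086394565842711 y -1.7742785168732833 z 7.351633044978221
0.064 [1.6 0.5 7.1] along x -4.479705443439543 y -1.4645350471340257 z 5.557903347897662
0.066 [2.4 0.8 7.3] along x -5.200094836251735 y -1.899028156049223 z 5.448529367940424
0.068 [0.6 1.4 6.4] along x -3.1067345861419366 y -2.1388004374972938 z 5.372347234464181
back 2.278091123146785 -2.955581862865718 0.18998879417837716 9.6
```

```bash
python3 - <<'E'
from plan import *
R=tool(-1)
manip.set_gripper(0,50)
for r in (.064,.068,.072,.076):
    manip.move_l(cp(TH0,r=r),R,.04); F=manip.current_force(); print(r,'x',F@X0, 'y',F@Y0,'z',F@Z0,(manip.current_ee_pos()-cp(TH0))@X0)
    if -F@X0>18: break
grab('scene','push.png',(165,120,245,190),8)
E
```

```text
0.064 x -2.661104410658349 y -2.015629179396893 z 0.3718572782305954 0.003381995141382529
0.068 x -4.939897052242547 y -1.907637918075766 z 4.494764406353305 0.006652657824638314
0.072 x 2.7566421741903033 y 0.7310180492863506 z 2.541561726897093 0.01348900429653238
0.076 x -1.072120335584161 y -0.2601393100388377 z -0.5592349191608816 0.016295754443498272
```

View pics/push.png

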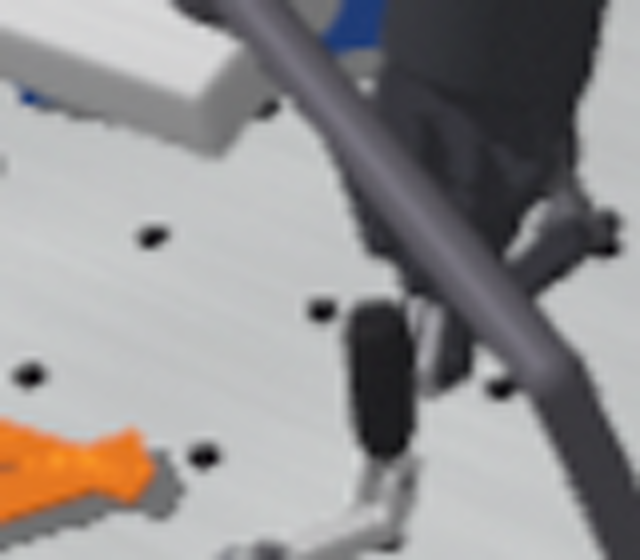

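The gripper slipped off outward when pushed, and the grip stands free at crop (380,380). I'll lift clear and measure the fold angle.

```bash
cat > meas.py <<'E'
from fit import *
from plan import HUB,yaw
def measure(thg,fg=1.5,verbose=True):
    Gs=[]
    for c in ('scene','top'):
        im,d=manip.grab_frame(c);A=cloud(c,d)
        x,y,z=frames(yaw,thg); p=HUB+.06*x
        m=(np.abs(sdf(A.reshape(-1,3),p,gripdir(x,z,fg)))<.015).reshape(d.shape)&(im.max(-1)<70)
        Gs.append(A[m]); 
    out=[]
    for n,Q in zip(('scene','top','both'),Gs+[np.vstack(Gs)]):
        if len(Q)<20: print(n,'few',len(Q)); continue
        def F(p):
            x,y,z=frames(yaw,p[0]); return np.r_[sdf(Q,HUB+p[2:5]+.06*x,gripdir(x,z,p[1]))/.002,p[2:5]/.002]
        r=least_squares(F,[thg,fg,0,0,0],loss='soft_l1'); print(n,len(Q),'th %.3f fold %.3f'%tuple(r.x[:2]),'hub off mm',(r.x[2:]*1e3).round(1),'cost',round(r.cost,1)); out.append(r.x)
    return out
E
python3 - <<'E'
from meas import *
from plan import *
manip.move_l(manip.current_ee_pos()+.09*Z0,tool(-1),.15)
manip.set_gripper(.6)
measure(TH0)
print(manip.current_time())
grab('scene','up.png',(165,120,245,190),8)
E
```

```text
scene 122 th -0.171 fold 1.285 hub off mm [ 1.2  1.1 -0.2] cost 20.2
top 56 th -0.235 fold 1.212 hub off mm [-2.2  0.1  1.4] cost 27.8
both 178 th -0.150 fold 1.294 hub off mm [1.3 2.4 0.9] cost 51.4
12.2583
```

View pics/up.png

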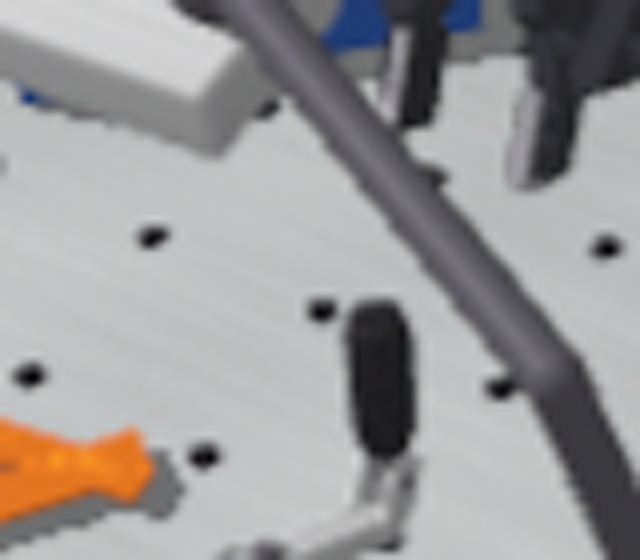

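The fold measured about 1.29, because the slip pressed it back. Plan: regrasp with the jaws along the crank's x. The flat pads then square the grip up to the screw direction as they close, and the same grasp serves for winding.

```bash
cat >> plan.py <<'E'
def tool2(sgn=1):
    ax=-Z0; ty=sgn*X0; return np.column_stack([ax,ty,np.cross(ax,ty)])
def pick2():
    return min((tool2(1),tool2(-1)),key=lambda R:abs(manip.inverse_kinematics(cp(TH0,L=.1),R)[5]))
E
python3 - <<'E'
from plan import *
R=pick2()
print(np.round(manip.inverse_kinematics(cp(TH0,L=.1),R),2))
manip.set_gripper(1.0)
manip.move_ptp(cp(TH0,L=.14,r=.058),R)
manip.move_l(cp(TH0,L=.03,r=.058),R,.1)
print(manip.current_force().round(2))
for g in (.7,.5,.4): manip.set_gripper(g,30); F=manip.current_force(); print(g,round(manip.current_grip_width(),3),F@X0,F@Y0,F@Z0)
manip.move_l(cp(TH0,L=.03,r=.060),R,.05)
manip.set_gripper(0,60); F=manip.current_force(); print(round(manip.current_grip_width(),3),F@X0,F@Y0,F@Z0)
print(manip.current_time())
grab('scene','sq.png',(165,120,245,190),8)
E
```

```text
Traceback (most recent call last):
  File "plan.py", line 14, in pick2
    return min((tool2(1),tool2(-1)),key=lambda R:abs(manip.inverse_kinematics(cp(TH0,L=.1),R)[5]))
  File "plan.py", line 14, in <lambda>
    return min((tool2(1),tool2(-1)),key=lambda R:abs(manip.inverse_kinematics(cp(TH0,L=.1),R)[5]))
                                                     ~~~~~~~~~~~~~~~~~~~~~~~~~~~~~~~~~~~~~~~~^^^
TypeError: 'NoneType' object is not subscriptable
```

```bash
cat >> plan.py <<'E'
def pick2():
    o=[(abs(q[5]),i) for i,s in enumerate((1,-1)) if (q:=manip.inverse_kinematics(cp(TH0,L=.1),tool2(s))) is not None]
    return tool2((1,-1)[min(o)[1]])
E
python3 - <<'E'
from plan import *
R=pick2()
print(np.round(manip.inverse_kinematics(cp(TH0,L=.1),R),2))
manip.set_gripper(1.0)
manip.move_ptp(cp(TH0,L=.14,r=.058),R)
manip.move_l(cp(TH0,L=.03,r=.058),R,.1)
print(manip.current_force().round(2))
for g in (.7,.5,.4): manip.set_gripper(g,30); F=manip.current_force(); print(g,round(manip.current_grip_width(),3),F@X0,F@Y0,F@Z0)
manip.move_l(cp(TH0,L=.03,r=.060),R,.05)
manip.set_gripper(0,60); F=manip.current_force(); print(round(manip.current_grip_width(),3),F@X0,F@Y0,F@Z0)
print(manip.current_time())
grab('scene','sq.png',(165,120,245,190),8)
E
```

```text
[-0.07 -0.02  2.03  0.08  0.66  0.07]
[-0.26 -0.73  0.52]
0.7 0.702 -2.1390557881211754 -0.010439474061270415 1.4746453684162282
0.5 0.498 -1.5275384686960696 -0.21160717502959617 0.40040354570709147
0.4 0.398 -0.3372914219902025 -0.6109578200958148 0.4223004125815307
0.276 1.1317960808202052 0.7054638629842914 3.557228418321523
16.825
```

View pics/sq.png

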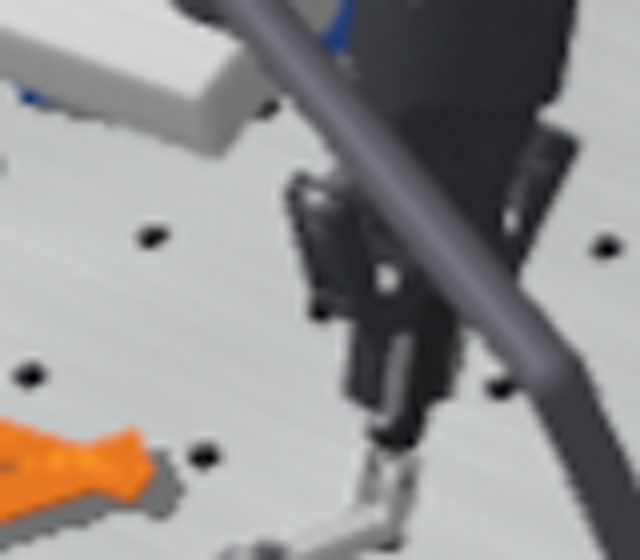

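The grip is clamped upright between the flat pads, with the bottom of the black sleeve at crop (395,435). Next: confirm the stop by pulling outward, then wind.

```bash
cat > wind.py <<'E'
from plan import *
def wind(R,th,turn,n=20,lim=22,v=.09,verbose=True,r=.06,c=HUB,L=.03):
    """turn clockwise by `turn` rad in fixed orientation; stop on tangential resistance"""
    end=th-turn; dt=2*np.pi/n; k=0
    while th>end+1e-6:
        th=max(th-dt,end); manip.move_l(cp(th,c=c,r=r,L=L),R,v)
        x,y,z=frames(yaw,th); F=manip.current_force(); k+=1
        ft=F@y   # resistance to clockwise motion acts along +y
        if verbose: print('%.2f t %.1f r %.1f a %.1f w %.3f'%(th,ft,F@x,F@z,manip.current_grip_width()))
        if ft>lim or np.linalg.norm(F)>60: print('STOP',F.round(1)); break
    return th
E
python3 - <<'E'
from wind import *
R=pick2()
for r in (.062,.064):
    manip.move_l(cp(TH0,L=.03,r=r),R,.03); F=manip.current_force(); print(r,F@X0,F@Y0,F@Z0,manip.current_ee_pos()@X0-cp(TH0,L=.03)@X0)
    if -F@X0>15: break
manip.move_l(cp(TH0,L=.03),R,.03); F=manip.current_force(); print(F@X0)
th=wind(R,TH0,np.pi/2)
print(th,manip.current_time())
E
```

```text
0.062 -7.178158040096256 0.18156837355272606 -1.508654868140331 0.00033691919153844285
0.064 -13.398214137125915 1.5117297947345532 -8.15415438076037 0.000631289044511929
-0.5600445285344928
-0.54 t -2.9 r 0.3 a 6.2 w 0.278
-0.85 t -1.1 r 1.0 a 6.2 w 0.278
-1.17 t -2.3 r 2.4 a 7.3 w 0.276
-1.48 t -1.8 r 3.2 a 6.7 w 0.276
-1.80 t -2.0 r 4.0 a 5.9 w 0.277
-1.7957963267948966 19.45
```

```bash
python3 - <<'E'
from wind import *
print(manip.current_ee_pos(),cp(-1.7958,L=.03))
grab('scene','w1.png',(165,120,245,210),6)
E
```

```text
[0.58607011 0.07371562 0.25660354] [0.58596576 0.07388631 0.25640758]
```

View pics/w1.png

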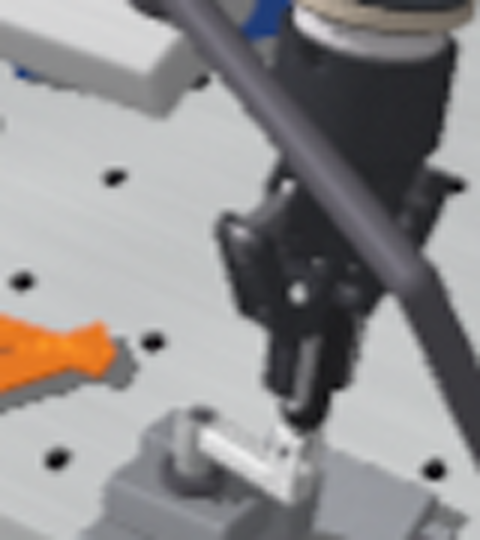

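The crank arm has turned from pointing at the robot to crop (290,470), towards the lamp side, which is clockwise. I'll continue at full step, then in finer steps once the end could be near.

```bash
python3 - <<'E'
from wind import *
R=pick2()
th=-1.7958
th=wind(R,th,6.1,v=.1)
print(th,manip.current_time())
th=wind(R,th,1.5,n=60,lim=9,v=.07)
print(th,manip.current_time())
E
```

```text
-2.11 t -1.5 r 4.0 a 5.9 w 0.277
-2.42 t -2.4 r 3.9 a 4.1 w 0.276
-2.74 t -2.0 r 4.4 a 5.2 w 0.277
-3.05 t -3.0 r 3.4 a 5.8 w 0.278
-3.37 t -3.8 r 2.0 a 6.2 w 0.276
-3.68 t -2.5 r 2.5 a 7.9 w 0.274
-3.99 t -2.7 r 0.5 a 10.1 w 0.276
-4.31 t -3.4 r -0.4 a 10.3 w 0.277
-4.62 t -3.2 r -2.1 a 12.3 w 0.278
-4.94 t -3.8 r -4.3 a 10.4 w 0.275
-5.25 t -3.4 r -5.4 a 9.8 w 0.274
-5.57 t -3.2 r -7.4 a 6.8 w 0.276
-5.88 t -2.4 r -6.9 a 3.8 w 0.279
-6.19 t -2.6 r -4.5 a 3.8 w 0.277
-6.51 t -1.3 r -3.8 a 5.4 w 0.276
-6.82 t -1.9 r -2.8 a 6.2 w 0.277
-7.14 t -1.9 r -1.6 a 8.2 w 0.278
-7.45 t -1.5 r -0.5 a 8.6 w 0.280
-7.76 t -2.8 r 2.6 a 8.3 w 0.277
-7.90 t -1.7 r 4.2 a 8.6 w 0.280
-7.8957999999999995 26.2417
-8.00 t -1.5 r 3.4 a 8.4 w 0.277
-8.11 t -1.5 r 4.0 a 7.7 w 0.277
-8.21 t -0.5 r 4.7 a 7.5 w 0.279
-8.31 t -0.3 r 4.8 a 7.4 w 0.276
-8.42 t -1.0 r 4.5 a 6.2 w 0.279
-8.52 t -0.8 r 4.8 a 5.9 w 0.278
-8.63 t -0.4 r 5.2 a 6.8 w 0.274
-8.73 t -0.8 r 4.1 a 6.0 w 0.278
-8.84 t -1.8 r 5.1 a 5.4 w 0.274
-8.94 t -1.9 r 5.0 a 4.7 w 0.279
-9.05 t -0.9 r 4.1 a 4.5 w 0.276
-9.15 t -0.8 r 3.9 a 4.1 w 0.277
-9.26 t -1.6 r 3.4 a 4.6 w 0.284
-9.36 t -1.4 r 4.4 a 5.2 w 0.280
-9.40 t -0.2 r 3.2 a 5.7 w 0.275
-9.3958 29.9917
```

```bash
python3 - <<'E'
from wind import *
R=pick2()
th=wind(R,-9.3958,6.3,n=50,lim=9,v=.08)
print(th,manip.current_time(),manip.current_ee_pos()-cp(th,L=.03))
E
```

```text
-9.52 t -1.8 r 4.4 a 6.0 w 0.279
-9.65 t -2.0 r 3.3 a 6.0 w 0.276
-9.77 t -3.5 r 2.3 a 7.0 w 0.274
-9.90 t -1.9 r 2.1 a 7.6 w 0.279
-10.02 t -2.7 r 2.3 a 8.5 w 0.276
-10.15 t -3.5 r 2.3 a 9.6 w 0.279
-10.28 t -3.9 r 0.2 a 9.9 w 0.279
-10.40 t -3.5 r 1.1 a 10.0 w 0.277
-10.53 t -3.2 r 0.4 a 12.0 w 0.278
-10.65 t -3.3 r -0.3 a 12.5 w 0.276
-10.78 t -3.3 r -1.5 a 12.7 w 0.277
-10.90 t -3.0 r -0.7 a 12.3 w 0.277
-11.03 t -3.8 r -2.3 a 12.8 w 0.279
-11.16 t -3.1 r -2.8 a 13.0 w 0.278
-11.28 t -2.6 r -4.5 a 12.4 w 0.282
-11.41 t -2.6 r -5.2 a 10.5 w 0.276
-11.53 t -0.9 r -5.4 a 8.6 w 0.279
-11.66 t 1.0 r -5.2 a 7.7 w 0.278
-11.78 t 1.4 r -4.6 a 6.0 w 0.282
-11.91 t 20.7 r -4.9 a -6.6 w 0.276
STOP [ 18.2 -12.7   1.6]
-11.90907412287182 34.9917 [ 0.00260558 -0.00197906  0.00178695]
```

It came up solid: resistance rose from about -3 to +1 N (the jaw on the tube) and then jumped to 20.7 N. I'll press a little more to confirm, unload, release and check.

```bash
python3 - <<'E'
from wind import *
from meas import measure
R=pick2()
x,y,z=frames(yaw,-11.95)
manip.move_l(cp(-11.95,L=.03),R,.04); F=manip.current_force(); e=manip.current_ee_pos()
print('press',F.round(1),F@y,'actual th', -11.95+((e-cp(-11.95,L=.03))@y)/.06)
manip.move_l(cp(-11.86,L=.03),R,.04); F=manip.current_force(); print('unload',F.round(1),F@y)
manip.set_gripper(.75)
print('open',manip.current_force().round(1))
manip.move_l(manip.current_ee_pos()+.11*Z0,R,.1)
manip.move_l(manip.current_ee_pos()+np.array([-.13,0,.03]),R,.2)
print(manip.current_time())
measure(-11.86)
for c in ('scene','top'):
    im,d=manip.grab_frame(c); np.savez('/tmp/e'+c,im=im)
s=np.load('/tmp/escene.npz')['im'][120:240,135:255,::-1];t=np.load('/tmp/etop.npz')['im'][110:210,225:325,::-1]
cv2.imwrite('pics/end.png',np.hstack([cv2.resize(a,(400,400),interpolation=cv2.INTER_CUBIC) for a in (s,t)]))
E
```

```text
press [ 24.9 -22.3  -1.4] 30.963206525032295 actual th -11.862173249835461
unload [ 5.8 -2.6  8.3] 7.390403970962901
open [ 0.7  0.4 -0.7]
38.0583
scene 127 th -11.576 fold 1.559 hub off mm [-0.5 -1.4 -0.6] cost 28.8
top 64 th -11.605 fold 1.571 hub off mm [-0.1  0.2  0.5] cost 15.2
both 191 th -11.582 fold 1.555 hub off mm [-0.6 -1.2 -0.4] cost 47.0
```

View pics/end.png

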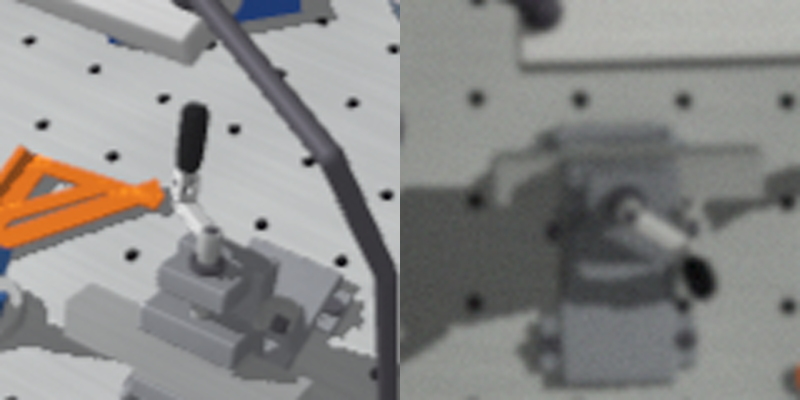

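The fold is good at 1.56. But the camera puts the crank at -11.58, not the -11.86 I commanded, so the grip may have slid sideways in the pads at the end. I'll regrasp with the jaws tangential, which can't slip in the turning direction, and test for solid.

```bash
cat > tang.py <<'E'
from plan import *
def Rt(th,s):
    x,y,z=frames(yaw,th); return np.column_stack([-z,s*y,np.cross(-z,s*y)])
def pick(th): 
    return min((abs(q[5]),s) for s in (1,-1) if (q:=manip.inverse_kinematics(cp(th,L=.12),Rt(th,s))) is not None)[1]
E
python3 - <<'E'
from tang import *
th=-11.58; s=pick(th); print(s,np.round(manip.inverse_kinematics(cp(th,L=.12),Rt(th,s)),2))
manip.move_ptp(cp(th,L=.13),Rt(th,s))
manip.move_l(cp(th,L=.03),Rt(th,s),.1)
manip.set_gripper(0,60)
x,y,z=frames(yaw,th);F=manip.current_force();print('grip',manip.current_grip_width(),F@x,F@y,F@z)
while th>-12.6:
    th-=.06
    manip.move_l(cp(th,L=.03),Rt(th,s),.05)
    x,y,z=frames(yaw,th);F=manip.current_force();e=manip.current_ee_pos()-HUB
    act=th+np.arctan2((e@y),(e@x))
    print('%.2f act %.3f t %.1f r %.1f a %.1f w %.3f'%(th,act,F@y,F@x,F@z,manip.current_grip_width()))
    if F@y>25: break
print(manip.current_time())
E
```

```text
1 [-0.23 -0.02  1.95  0.17  0.76  0.22]
grip 0.27739066417160285 0.6566198826904326 -0.3101052041908174 7.734886379277115
-11.64 act -11.627 t 1.9 r 1.6 a 6.4 w 0.278
-11.70 act -11.686 t 4.5 r 1.9 a 6.4 w 0.277
-11.76 act -11.746 t 2.8 r 2.5 a 5.8 w 0.276
-11.82 act -11.805 t 4.2 r 2.4 a 6.4 w 0.276
-11.88 act -11.826 t 17.1 r 5.0 a 1.5 w 0.276
-11.94 act -11.841 t 30.9 r 6.6 a -5.5 w 0.278
42.0
```

Regrasped, it turned on from -11.58 to -11.83 at about 4 N and went solid at 31 N. That's the same stop as before, so it must have moved back during or after the release. I'll release in stages and watch.

```bash
python3 - <<'E'
from tang import *
from meas import measure
s=1;th=-11.85
x,y,z=frames(yaw,th)
def rep(n):
    F=manip.current_force();e=manip.current_ee_pos()-HUB
    print(n,'t %.1f r %.1f a %.1f'%(F@y,F@x,F@z),'act %.3f'%(th+np.arctan2(e@y,e@x)),'w %.3f'%manip.current_grip_width(),'T',round(manip.current_time(),2))
manip.move_l(cp(th,L=.03),Rt(th,s),.04); rep('unload')
measure(-11.83)
manip.set_gripper(.36); rep('open.36'); measure(-11.83)
manip.set_gripper(.6); rep('open.6'); measure(-11.75)
manip.move_l(cp(th,L=.14),Rt(th,s),.12); rep('up'); measure(-11.75)
E
```

```text
unload t 7.0 r 2.9 a 9.0 act -11.817 w 0.275 T 42.28
scene 238 th -11.709 fold 1.444 hub off mm [-7.9  0.   1.4] cost 375.3
top 76 th -11.817 fold 1.481 hub off mm [-2.  -1.2  0.9] cost 120.1
both 314 th -11.737 fold 1.452 hub off mm [-6.4 -0.4  1.2] cost 498.5
open.36 t 6.3 r 0.5 a 5.0 act -11.834 w 0.361 T 42.62
scene 217 th -11.742 fold 1.474 hub off mm [-4.  -0.6 -0.7] cost 390.3
top 74 th -11.870 fold 1.464 hub off mm [-0.5 -0.4 -0.5] cost 112.7
both 291 th -11.763 fold 1.473 hub off mm [-3.5 -0.4 -0.9] cost 515.5
open.6 t 0.2 r 0.1 a 1.0 act -11.859 w 0.598 T 43.06
scene 148 th -11.610 fold 1.552 hub off mm [-0.4 -1.4 -1. ] cost 36.4
top 54 th -11.604 fold 1.565 hub off mm [-0.1 -0.2  0.1] cost 34.5
both 202 th -11.609 fold 1.555 hub off mm [-0.4 -1.1 -0.5] cost 72.4
up t -0.3 r 0.6 a -0.1 act -11.855 w 0.603 T 44.23
scene 137 th -11.608 fold 1.554 hub off mm [-0.2 -1.3 -1.6] cost 22.7
top 69 th -11.638 fold 1.585 hub off mm [0.4 1.  0.8] cost 14.2
both 206 th -11.617 fold 1.560 hub off mm [-0.5 -0.8 -0.3] cost 43.9
```

The crank pushed back on the trailing finger (6 N at opening 0.36) and sprang back about 0.23 rad on release. A sudden release probably overshoots, so I'll press once more with the grip caged rather than clamped. Then I'll ease off slowly until the finger carries no force.

```bash
python3 - <<'E'
from tang import *
from meas import measure
s=1;th=-11.61
def st():
    x,y,z=frames(yaw,th);F=manip.current_force();e=manip.current_ee_pos()-HUB
    return F@y,th+np.arctan2(e@y,e@x)
manip.move_ptp(cp(th,L=.12),Rt(th,s))
manip.move_l(cp(th,L=.03),Rt(th,s),.12)
manip.set_gripper(.36,40)
print('start',st(),manip.current_time())
def go(t,v=.05):
    global th
    th=t; manip.move_l(cp(th,L=.03),Rt(th,s),v); f,a=st(); print('%.2f act %.3f t %.1f T %.2f'%(th,a,f,manip.current_time())); return f
while th>-12.2 and go(th-.06)<20: pass
while go(th+.012,.02)>.4 and manip.current_time()<57: pass
manip.set_gripper(.6)
manip.move_l(cp(th,L=.14),Rt(th,s),.15)
measure(-11.7); print(manip.current_time())
E
```

```text
start (np.float64(0.07476167380511874), np.float64(-11.607236122978934)) 45.9167
-11.67 act -11.670 t 0.8 T 46.17
-11.73 act -11.719 t 2.3 T 46.42
-11.79 act -11.779 t 4.5 T 46.67
-11.85 act -11.842 t 4.5 T 46.92
-11.91 act -11.877 t 12.9 T 47.17
-11.97 act -11.895 t 24.3 T 47.42
-11.96 act -11.891 t 21.5 T 47.67
-11.95 act -11.888 t 18.6 T 47.92
-11.93 act -11.884 t 15.9 T 48.17
-11.92 act -11.880 t 13.5 T 48.42
-11.91 act -11.876 t 11.1 T 48.67
-11.90 act -11.873 t 8.5 T 48.92
-11.89 act -11.870 t 6.9 T 49.17
-11.87 act -11.868 t 5.7 T 49.42
-11.86 act -11.865 t 3.1 T 49.67
-11.85 act -11.856 t 1.9 T 49.92
-11.84 act -11.841 t 1.6 T 50.17
-11.83 act -11.827 t 2.4 T 50.42
-11.81 act -11.814 t 1.2 T 50.67
-11.80 act -11.801 t 1.6 T 50.92
-11.79 act -11.789 t 1.7 T 51.17
-11.78 act -11.777 t 1.4 T 51.42
-11.77 act -11.765 t 0.7 T 51.67
-11.75 act -11.753 t 1.3 T 51.92
-11.74 act -11.741 t 1.0 T 52.17
-11.73 act -11.729 t 0.2 T 52.42
scene 138 th -11.596 fold 1.513 hub off mm [-0.5 -1.2 -0.6] cost 24.0
top 67 th -11.627 fold 1.505 hub off mm [-0.4 -0.3  0.3] cost 15.3
both 205 th -11.603 fold 1.510 hub off mm [-0.9 -0.9 -0.1] cost 44.4
53.7333
```

A slow release ended at the same place, about -11.61, which is 0.25 rad past jaw contact. So that is where the vise settles. The caged push tipped the fold slightly, to 1.51, so I'll square the grip once more with radial jaws and leave.

```bash
python3 - <<'E'
from plan import *
from meas import measure
th=-11.61;x,y,z=frames(yaw,th)
def Rr(s): return np.column_stack([-z,s*x,np.cross(-z,s*x)])
s=min((abs(q[5]),s) for s in (1,-1) if (q:=manip.inverse_kinematics(cp(th,L=.12),Rr(s))) is not None)[1]
manip.set_gripper(.8)
manip.move_ptp(cp(th,L=.13,r=.061),Rr(s))
manip.move_l(cp(th,L=.035,r=.061),Rr(s),.15)
manip.set_gripper(0,60)
manip.move_l(cp(th,L=.035,r=.063),Rr(s),.05)
F=manip.current_force();print('pull',F@x,F@y,F@z,manip.current_grip_width(),manip.current_time())
manip.move_l(cp(th,L=.035,r=.061),Rr(s),.05)
manip.set_gripper(.7)
manip.move_l(cp(th,L=.14,r=.061),Rr(s),.2)
print(manip.current_time())
measure(th)
for n in ('tube','jaw','lamp','square','torch_rest','f_clamp'):
    r=manip.look_for('scene',n); print(n,[(np.round(k['at'],3),round(k['confidence'],2)) for k in r[:1]])
print(manip.current_time())
E
```

```text
pull -15.546126970366695 0.08125325973278079 0.9214933644809661 0.2746545481758471 57.05
58.4167
scene 138 th -11.579 fold 1.553 hub off mm [-0.4 -1.7 -1. ] cost 31.6
top 68 th -11.604 fold 1.558 hub off mm [-0.3 -0.3  0.3] cost 12.4
both 206 th -11.586 fold 1.550 hub off mm [-0.7 -1.6 -0.4] cost 48.7
tube [(array([0.656, 0.556, 0.037]), 0.75)]
jaw [(array([0.657, 0.028, 0.132]), 0.93)]
lamp [(array([0.68 , 0.096, 0.557]), 0.78)]
square [(array([ 0.537, -0.278,  0.01 ]), 0.76)]
torch_rest [(array([ 0.684, -0.23 ,  0.024]), 0.7)]
f_clamp [(array([0.476, 0.333, 0.011]), 0.76)]
58.8167
```

```bash
python3 -c "
from bench import manip
manip.sign_off()"
```

```text
the job is handed in; nothing more can be done
```

I folded the grip out to its stop and wound the crank clockwise, about 11.6 rad in all, until it came up solid. I handed the job in at about 59 s with the arm clear. One check did not fully agree: after release the crank sits about 0.25 rad short of solid.

**Grip:** on the first try the fingers slipped off and the grip fell back to about 1.29 rad, so I regrasped it and squared it up before winding. It tipped again, to about 1.51, while I tightened the crank. I squared it once more: it took a 15 N outward pull, and the last camera fit gave a fold of about 1.55.

**Crank:** it came up solid in each of three tests, near -11.85 rad on my own scale, where pushing met 21 to 31 N.

**Springback:** the crank settled back to about -11.6 rad after every release, even a slow one. By my estimate that leaves the jaw about 0.25 rad past first contact with the tube. I took this as the vise settling against the tube and did not press again.

**Other things:** the lamp, square, torch rest and clamp showed within about 6 mm of where they started. The final search for the tube returned a blue look-alike, so I did not confirm the real tube's position after the last moves. In the picture after the first tightening it was still lying in the vise.

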